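# Unstack weld-neck flanges into their welding nests

### The arm

A 7-joint arm with a two-finger parallel gripper is mounted at the origin on the work surface. World frame = base frame: x ahead of the robot, y to its left, z up, the work surface at z = 0. Lengths are in m, angles in rad, forces in N, time in s.
With the tool pointing down it reaches from about 0.4 to 0.875 m from the base axis. Payload 19.3 kg.
Tool frame: the origin (TCP) lies midway between the tips of the shut fingers; the grasp point (between the pads) lies bot.pinch_z behind it (bot.pinch_z is the distance from the TCP to the grasp point, in m); z points along the fingers, y is the line along which they close (so a half turn about z gives the same grasp; the last joint's range is limited). The gripper opens to 85 mm and grips with 20 to 120 N. Pads are 22 mm wide; open, the fingers measure 114 mm over their backs; the gripper's body (76 mm by 85 mm) begins 54 mm behind the grasp point. The pads swing forward as they close: fully open they stand 13 mm farther back than shut.
Start: joints at [1.2, 0.521, -0.036, 1.599, 0.021, 1.021, -0.113], TCP at [0.185, -0.597, 0.231] pointing down, gripper open.
Joint ranges: [-2.91, 2.91], [-0.3, 2.13], [-1.5, 1.42], [0.17, 2.43], [-1.26, 4.41], [0.16, 1.93], [-2.52, 2.52]. Speed limits (rad/s): [1.89, 1.89, 2.39, 2.39, 3.01, 3.01, 3.01].

### API

Orientations are given as [roll, pitch, yaw] about the fixed x, y, z axes, in that order (R = Rz(yaw) Ry(pitch) Rx(roll)).
In Python, from workcell import readout, grab_frame, camera_info, workorder, bot gives the robot as it stands. The module is installed in compiled form; this text tells all that it offers.
- The arm moves only by the tool drive_tool, never from a script. Its argument "targets" is a list of rows, each an object of numbers: "dx", "dy", "dz": the shift along the tool's x, y, z as a fraction of full scale; "yaw": the turn about the tool's z as a fraction of full scale; "fingers": the closure, from 0 (fully open) to 1 (shut). In form: [{"dx": .., "dy": .., "dz": .., "yaw": .., "fingers": ..}, ...]. A call has 1 to 20 rows; each row shifts and turns the commanded pose from where the row before left it, along the tool's axes as they then stand; what a row does not reach is not made up. Full scale, the value 1, is 0.1 m for a shift and 90 degrees for a turn. A row lasts 1/10 s, in which the tool goes at most 50 mm and 8.59 degrees, less where a joint would pass 70% of its speed; a pose out of reach is approached as far as the arm can. A call with a number of a shift or a turn outside -1 to 1 is refused whole. A call with a gripper value outside its range is refused whole. The fingers move at their own pace and stop on an object; "squeeze" is the grip in N (left out, the last holds). Time passes only in rows, so rows that do not move let the fingers close. It gives the time, the measured TCP pose, the force, the opening and the grip force at its end, in the units of the state.
- readout.observe(): the state, without advancing time (a new reading comes with each control period).
- grab_frame(name): name is "side" or "top" or "wrist"; returns the picture (420x560x3 uint8, blue, green, red); there is no depth.
- camera_info(name): a dict with "fx", "fy", "cx", "cy" (pixels), "T" (4x4, takes a point from camera to world coordinates); the wrist camera has in their place "hand_eye" (4x4, takes a point from camera to tool coordinates, whose origin is the TCP and whose axes are the flange's). Camera axes: x right, y up, looking along -z (the intrinsics and any distortion apply to the point x, -y, -z); pixel columns grow to the right and rows downward; lengths in m; the calibration is good to about 2 mm. The wrist camera is an equidistant fisheye: a pixel r from the principal point sees the ray r / f radians off the axis. A picture is of the moment at which its call begins: read the wrist's pose just before it. camera_info takes no time and is no camera call.
- workorder.job_done(): hands the job in; it is judged then, once.
The state is a dict: "clock": time; "qpos": joint angles; "qd": joint speeds; "joint_efforts": joint torques, N m; "position": TCP position; "tool_rot": TCP orientation; "force": force on the tool from outside, world axes, zero at the start; "moment": the same for the moment, N m; "grip_width": finger opening in m; "finger_force": force on a finger pad.
Only numpy, scipy, OpenCV 4.12 (cv2) and the standard library are available. Lean on these libraries where they do the work, as an engineer would, in place of code of your own. Each camera call takes 0.05 s, during which the arm holds its last target. There are 200 camera calls.

### The job

Four steel flanges stand on the welding table in two stacks of two. Take the stacks apart from the top and lower each flange, neck up, into the blue nest whose outline matches its own, so that it lies flat on the nest's base inside the stops. Do not drop or topple any flange, and leave the bent tube and the red magnet where they lie.

Things in the scene. Friction and masses are not known exactly. Their poses are not given: they have to be found in the camera images.
- square_flange: Bare steel weld-neck flange, square plate 106 x 106 x 8 mm with four bolt holes (about 0.8 kg). Round upright neck in its middle to grip it by, diameter 44, from 8 to 40 above the underside. Origin: centre of the underside; z up the neck; x and y along the plate's edges. Starts on the table as the lower one of a stack of two.
- rect_flange: Bare steel weld-neck flange, square-cornered rectangular plate 136 (x) x 76 (y) x 8 mm with four bolt holes (about 0.7 kg). Round upright neck in its middle to grip it by, diameter 44, from 8 to 40 above the underside. Origin: centre of the underside; z up the neck. Starts on the table as the lower one of a stack of two.
- round_flange: Bare steel weld-neck flange, round plate 80 mm diameter x 8 mm with three bolt holes (about 0.4 kg). Round upright neck in its middle to grip it by, diameter 44, from 8 to 40 above the underside. Origin: centre of the underside; z up the neck. Starts on the neck of the square or the rectangular flange, underside 40 above the table.
- oval_flange: Bare steel weld-neck flange, oblong plate with fully rounded ends, 112 (x) x 56 (y) x 8 mm, with two bolt holes (about 0.4 kg). Round upright neck in its middle to grip it by, diameter 44, from 8 to 40 above the underside. Origin: centre of the underside; z up the neck. Starts on the neck of the square or the rectangular flange, underside 40 above the table.
- square_nest: Blue welding nest with a square outline, 120 x 120 mm inside the stops, 136 x 136 outside. Fixed, level. Base 4 thick; bright stops all round rise to 10 above the table, 7 clear of the flange. The flange rests on the base, underside 4 above the table. Origin: centre of the underside, at table height; z up, x and y along its edges.
- rect_nest: Blue welding nest with a rectangular outline, 150 (x) x 90 (y) mm inside the stops, 166 x 106 outside. Fixed, level. Base 4 thick; bright stops all round rise to 10 above the table, 7 clear of the flange. The flange rests on the base, underside 4 above the table. Origin: centre of the underside, at table height; z up.
- round_nest: Blue welding nest with a round outline, 94 mm diameter inside the stops, 110 outside. Fixed, level. Base 4 thick; bright stops all round rise to 10 above the table, 7 clear of the flange. The flange rests on the base, underside 4 above the table. Origin: centre of the underside, at table height; z up.
- oval_nest: Blue welding nest with a round-ended oblong outline, 126 (x) x 70 (y) mm inside the stops, 142 x 86 outside. Fixed, level. Base 4 thick; bright stops all round rise to 10 above the table, 7 clear of the flange. The flange rests on the base, underside 4 above the table. Origin: centre of the underside, at table height; z up.
- bent_tube: Loose bystander: a 90 degree bend of bare steel tube, 38 mm in diameter, about 95 x 95 mm, lying flat, 38 high. Origin: at table height, under the inside of the bend. Leave it alone.
- magnet: Loose bystander: a red triangular welding magnet, about 90 x 90 mm, 16 high, lying flat. Origin: at table height, near its middle. Leave it alone.
Things that resemble listed ones, but are neither listed nor needed, are in the scene too. Leave any brown or orange look-alike of the round_nest alone.

How it is judged:
At the end, for the whole second after the job is handed in: Each flange lies at rest in the nest of its own shape: neck up (within 0.06 rad of vertical), its centre within 12 mm of the nest's, its underside less than 7 mm above the table (4 mm when flat on the base, inside the stops) (horizontal distance between square_flange and square_nest below 0.012 m and z of square_flange in the frame of square_nest below 0.007 m and angle between each of square_flange, rect_flange, round_flange, oval_flange's own z axis and vertical below 0.06 rad and linear speed of each of square_flange, rect_flange, round_flange, oval_flange below 0.02 m/s and horizontal distance between rect_flange and rect_nest below 0.012 m and z of rect_flange in the frame of rect_nest below 0.007 m and horizontal distance between round_flange and round_nest below 0.012 m and z of round_flange in the frame of round_nest below 0.007 m and horizontal distance between oval_flange and oval_nest below 0.012 m and z of oval_flange in the frame of oval_nest below 0.007 m); the robot touches nothing.
It fails at once if the bent tube is shifted by more than 30 mm (distance of bent_tube from where it was at the start of the episode above 0.03 m).
It fails at once if the magnet is shifted by more than 30 mm (distance of magnet from where it was at the start of the episode above 0.03 m).
It fails at once if a flange is dropped or falls (moves faster than 0.7 m/s with no finger touching it, as after a fall of 25 mm) ((contact force between the fingers and square_flange below 0.05 N and linear speed of square_flange above 0.7 m/s) or (contact force between the fingers and rect_flange below 0.05 N and linear speed of rect_flange above 0.7 m/s) or (contact force between the fingers and round_flange below 0.05 N and linear speed of round_flange above 0.7 m/s) or (contact force between the fingers and oval_flange below 0.05 N and linear speed of oval_flange above 0.7 m/s)).
It also fails if it takes over 102 s, if anything falls off the work surface, if the arm or the gripper's body presses on something with over 40 N, if the wrist force passes 120 N, or if a joint passes its speed limit or range.

## Working session

There is one attempt and no reset: what is moved stays moved. The work goes in short steps, Python scripts to look and compute and a tool call to move; the robot and the scene stay as the last step left them, time stands still between calls to the robot, and variables do not carry over. Pictures are saved under pics/ and viewed, at most 14 in all, crops included, and the job is handed in when it is done.

Besides the shell and the picture viewer there is one more tool, called after "Request:" by a JSON object that holds its "fn" and its "kwargs", one argument or row to a line. drive_tool: Moves the arm, as the interface text tells. Shift numbers are shares of 0.1 m and turn numbers shares of 90 degrees, none past 1 either way. Its arguments: {"type":"object","properties":{"targets":{"type":"array","items":{"type":"object","properties":{"dx":{"type":"number","minimum":-1,"maximum":1},"dy":{"type":"number","minimum":-1,"maximum":1},"dz":{"type":"number","minimum":-1,"maximum":1},"yaw":{"type":"number","minimum":-1,"maximum":1},"fingers":{"type":"number"}}}},"squeeze":{"type":"number"}},"required":["targets"]}

```bash
mkdir -p pics
python3 - <<'E'
from workcell import readout, grab_frame, camera_info, bot
import cv2,numpy as np
np.set_printoptions(precision=4,suppress=True)
s=readout.observe()
for k,v in s.items(): print(k,np.array(v))
print(bot.pinch_z)
for n in ["side","top","wrist"]:
    cv2.imwrite(f"pics/{n}0.png",grab_frame(n)); print(n,camera_info(n))
E
```

```text
clock 0.0
qpos [ 1.1998  0.522  -0.0363  1.6     0.0212  1.0211 -0.1128]
qd [ 0.0011 -0.0015 -0.0003  0.0005  0.0003 -0.0008  0.0005]
joint_efforts [ -0.0013 -92.7123   1.9798 -36.9931   0.0178   0.0083  -0.0001]
position [ 0.185  -0.5966  0.2307]
tool_rot [-3.1405  0.0001  0.3008]
force [ 0.2741 -0.0106  0.0978]
moment [ 0.0255 -0.04   -0.018 ]
finger_force 0.0
grip_width 0.08527436728659904
0.0187
side {'fx': 518.5485535140399, 'fy': 518.5485535140399, 'cx': 274.4000971937866, 'cy': 214.25042702841148, 'T': array([[-0.9195,  0.2735, -0.2823,  0.0325],
       [-0.393 , -0.6218,  0.6774,  0.8506],
       [ 0.0097,  0.7338,  0.6793,  1.026 ],
       [ 0.    ,  0.    ,  0.    ,  1.    ]])}
top {'fx': 403.7486439783414, 'fy': 403.7486439783414, 'cx': 282.0245489678268, 'cy': 213.83782436428362, 'T': array([[ 0.0204,  0.9963, -0.0838,  0.3624],
       [-0.9997,  0.0214,  0.0113, -0.1307],
       [ 0.013 ,  0.0836,  0.9964,  1.2713],
       [ 0.    ,  0.    ,  0.    ,  1.    ]])}
wrist {'fx': 325.19226210127806, 'fy': 325.19226210127806, 'cx': 275.8303961944675, 'cy': 208.47668946106168, 'hand_eye': array([[ 0.0003,  0.9454,  0.326 ,  0.0842],
       [ 1.    , -0.0004,  0.0001, -0.0011],
       [ 0.0002,  0.326 , -0.9454, -0.1437],
       [ 0.    ,  0.    ,  0.    ,  1.    ]])}
```

View pics/top0.png

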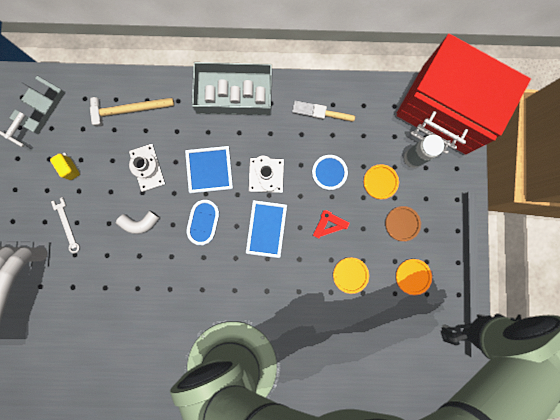

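View pics/side0.png

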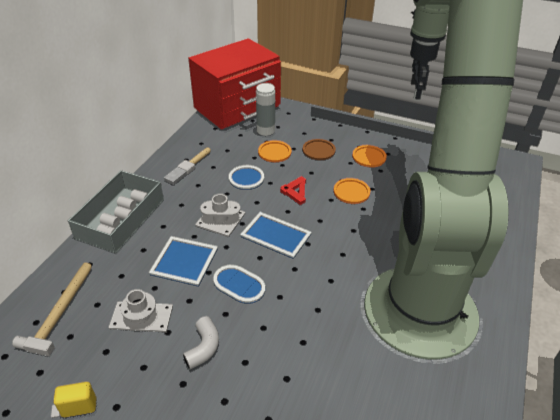

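Top view: stacks at (146,165) (round-plated top on a rectangular plate) and (266,173) (oval on square). The blue nests are square (208,169), oval (203,222), rect (267,229) and round (330,172). Look-alikes of the round nest are orange (381,181), (351,275), (414,276) and brown (403,223). The only blue round nest is the one at (330,172), or (246,177) in the side view. I'll measure the nests and crop the stacks closely.

```bash
cat > h.py <<'E'
import cv2,numpy as np
from workcell import readout, grab_frame, camera_info, bot
from scipy.spatial.transform import Rotation as Rn
np.set_printoptions(precision=4,suppress=True)
def ray(cam,px,pose=None):
    c=camera_info(cam); px=np.atleast_2d(np.asarray(px,float))
    u=(px[:,0]-c['cx'])/c['fx']; v=(px[:,1]-c['cy'])/c['fy']
    if cam=='wrist':
        r=np.hypot(u,v)+1e-12; d=np.c_[np.sin(r)*u/r,-np.sin(r)*v/r,-np.cos(r)]
        W=np.eye(4); W[:3,3]=pose[0]; W[:3,:3]=Rn.from_euler('xyz',pose[1]).as_matrix()
        T=W@c['hand_eye']
    else: d=np.c_[u,-v,-np.ones(len(u))]; T=c['T']
    d=d@T[:3,:3].T
    return T[:3,3],d/np.linalg.norm(d,axis=1)[:,None]
def onplane(cam,px,z,pose=None):
    o,d=ray(cam,px,pose); return o+d*((z-o[2])/d[:,2])[:,None]
def tri(rays):
    A=np.zeros((3,3));b=np.zeros(3)
    for o,d in rays:
        P=np.eye(3)-np.outer(d,d);A+=P;b+=P@o
    x=np.linalg.solve(A,b); return x,[np.linalg.norm((np.eye(3)-np.outer(d,d))@(x-o)) for o,d in rays]
def blue(img,lo=(95,120,60),hi=(125,255,255),amin=250):
    m=cv2.inRange(cv2.cvtColor(img,cv2.COLOR_BGR2HSV),lo,hi)
    m=cv2.morphologyEx(m,cv2.MORPH_CLOSE,np.ones((3,3)))
    return [c for c in cv2.findContours(m,cv2.RETR_EXTERNAL,cv2.CHAIN_APPROX_NONE)[0] if cv2.contourArea(c)>amin]
def rectfit(P):
    (c,wh,a)=cv2.minAreaRect((P[:,:2]*1000).astype(np.float32))
    if wh[0]<wh[1]: wh=wh[::-1]; a+=90
    return np.array(c)/1000,np.array(wh),a%180
E
python3 - <<'E'
from h import *
T=cv2.imread('pics/top0.png');S=cv2.imread('pics/side0.png')
N={}
for n,I in(('top',T),('side',S)):
    for c in blue(I):
        M=cv2.moments(c);px=(M['m10']/M['m00'],M['m01']/M['m00'])
        P=onplane(n,c[:,0],0.004); r=rectfit(P)
        print(n,np.array(px),M['m00'],'centre',r[0],'mm',r[1],'ang',round(r[2],1)); N.setdefault(n,[]).append((r[0],px))
for xy,p in N['top']:
    for x2,q in N['side']:
        if np.linalg.norm(xy-x2)<.03:
            x,res=tri([(o,d[0]) for o,d in(ray('top',p),ray('side',q))]); print('tri',x,np.array(res))
a=cv2.resize(T[125:215,110:300],None,fx=4,fy=4,interpolation=cv2.INTER_CUBIC)
cv2.imwrite('pics/crop_top.png',a)
b=np.hstack([cv2.resize(S[280:340,100:180],None,fx=5,fy=5,interpolation=cv2.INTER_CUBIC),cv2.resize(S[182:242,180:260],None,fx=5,fy=5,interpolation=cv2.INTER_CUBIC)])
cv2.imwrite('pics/crop_side.png',b)
E
```

```text
top [266.0549 228.7483] 1222.5 centre [ 0.4215 -0.0959] mm [146.9809  86.6903] ang 173.8
top [202.251  222.0816] 674.0 centre [0.4377 0.1048] mm [120.8558  65.5485] ang 168.2
top [329.5204 171.8555] 587.0 centre [ 0.6076 -0.2934] mm [87.1954 86.1445] ang 0.8
top [208.4694 169.1419] 1258.0 centre [0.6064 0.0912] mm [116.1904 115.935 ] ang 97.2
top [10.8938 51.6785] 409.5 centre [0.9836 0.7547] mm [167.9786  78.5009] ang 43.5
side [238.9355 282.7593] 729.0 centre [0.4404 0.1022] mm [116.8562  61.2611] ang 169.3
side [183.3268 259.832 ] 1271.5 centre [0.6084 0.0893] mm [114.2633 110.8793] ang 7.2
side [275.8363 233.6185] 969.5 centre [ 0.424 -0.098] mm [143.056   79.2949] ang 173.5
side [245.8472 176.2423] 313.0 centre [ 0.6095 -0.2933] mm [85.0769 75.4272] ang 23.9
tri [ 0.4213 -0.0957  0.0056] [0.0004 0.0004]
tri [0.4379 0.1044 0.0062] [0.0003 0.0003]
tri [ 0.607  -0.2929  0.0055] [0.001 0.001]
tri [0.607  0.0915 0.0042] [0.0008 0.0008]
```

View pics/crop_top.png

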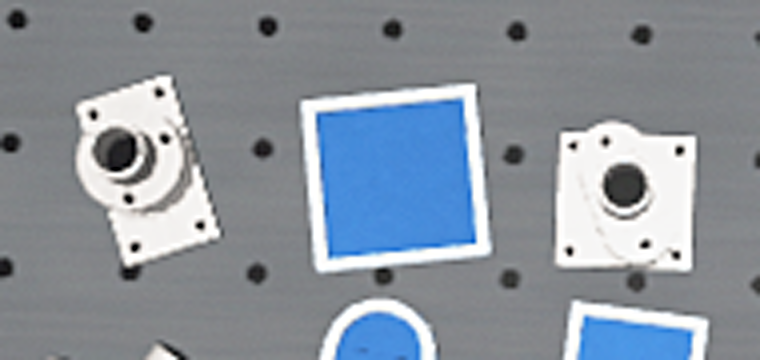

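View pics/crop_side.png

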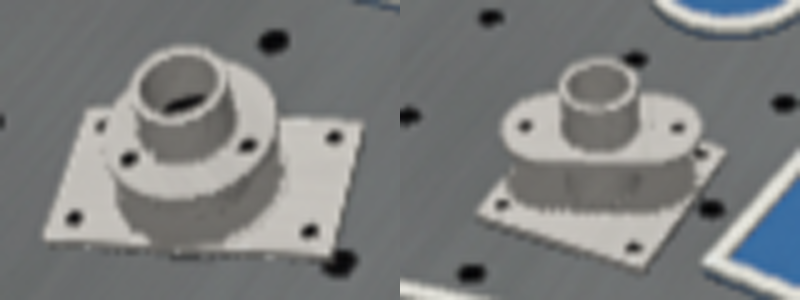

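The crops confirm round on rect, with its rim at about (139.5,162) top and (136.5,297) side. The other stack is oval on square, with its rim at about (266,171) top and (219.5,199) side. Next I'll triangulate the rims and work out the yaws.

Run:
```python
from h import *
t=lambda p:np.array([( x+.5)/4-.5+110 for x,_ in p]),
def tp(p): p=np.atleast_2d(p); return (p+.5)/4-.5+[110,125]
def sp(p,o): p=np.atleast_2d(p); return (p+.5)/5-.5+o
for nm,a,b in(('round',tp([118,148]),sp([183,86],[100,280])),('oval',tp([625,184]),sp([198,85],[180,182]))):
    x,r=tri([(o,d[0]) for o,d in(ray('top',a),ray('side',b))]);print(nm,'rim',x,r[0],onplane('top',a,.08),onplane('side',b,.08))
ang=lambda v:np.degrees(np.arctan2(v[1],v[0]))%180
for cam,p in(('top',tp([[605,140],[645,244]])),('side',sp([[125,126],[277,127]],[180,182]))):
    P=onplane(cam,p,.048);print('oval',P.mean(0),ang(P[1]-P[0]))
for cam,p in(('top',tp([[77,104],[170,75],[220,238],[128,267]])),('side',sp([[90,108],[362,122],[332,255],[45,240]],[100,280]))):
    print('rect',rectfit(onplane(cam,p,.008)))
for cam,p in(('top',tp([[560,130],[695,137],[690,270],[556,266]])),):
    print('sq',rectfit(onplane(cam,p,.008)))
print('tube etc',onplane('top',[[122,222],[157,215],[138,235],[345,223],[312,213],[318,237]],.03))
```

```text
round rim [0.6099 0.2864 0.0744] 0.0008847172755029037 [[0.6096 0.2848 0.08  ]] [[0.6056 0.2896 0.08  ]]
oval rim [ 0.5921 -0.093   0.077 ] 0.000485951262073653 [[ 0.5911 -0.0932  0.08  ]] [[ 0.5909 -0.0899  0.08  ]]
oval [ 0.5911 -0.0923  0.048 ] 22.150833287844506
oval [ 0.5917 -0.0908  0.048 ] 23.19781306672016
rect (array([0.6068, 0.2852]), array([137.4322,  76.4251]), 19.280338287353516)
rect (array([0.6063, 0.2892]), array([135.1135,  76.7726]), 20.005779266357422)
sq (array([ 0.5923, -0.0916]), array([108.8501, 107.255 ]), 179.54751586914062)
tube etc [[ 0.4312  0.3451  0.03  ]
 [ 0.455   0.2393  0.03  ]
 [ 0.3925  0.2944  0.03  ]
 [ 0.4427 -0.3396  0.03  ]
 [ 0.4714 -0.2372  0.03  ]
 [ 0.3978 -0.2567  0.03  ]]
```

Request:
{"fn": "drive_tool", "kwargs": {
  "targets": [
    {"yaw": -0.09,"fingers": 0},
    {"yaw": -0.09},
    {"yaw": -0.09},
    {"yaw": -0.09},
    {"yaw": -0.09},
    {"yaw": -0.09},
    {"yaw": -0.09},
    {"yaw": -0.09},
    {"yaw": -0.089},
    {"dx": 0.28,"dy": 0.22},
    {"dx": 0.28,"dy": 0.22},
    {"dx": 0.28,"dy": 0.22},
    {"dx": 0.28,"dy": 0.22},
    {"dx": 0.28,"dy": 0.22},
    {"dx": 0.28,"dy": 0.22},
    {"dx": 0.28,"dy": 0.22},
    {"dx": 0.28,"dy": 0.22},
    {"dx": 0.28,"dy": 0.22},
    {"dx": 0.28,"dy": 0.22}
  ],
  "squeeze": 60
}}

```text
invalid input
```

Request:
{"fn": "drive_tool", "kwargs": {
  "targets": [
    {"dx": 0,"dy": 0,"dz": 0,"yaw": -0.09,"fingers": 0}
  ],
  "squeeze": 60
}}

```text
clock: 0.25
position: [0.1852, -0.5967, 0.231]
tool_rot: [-3.141, 0.0, 0.442]
force: [0.3, 0.3, -0.2]
grip_width: 0.0855
finger_force: 0.0
```

Request:
{"fn": "drive_tool", "kwargs": {
  "targets": [
    {"dx": 0,"dy": 0,"dz": 0,"yaw": -0.09,"fingers": 0},
    {"dx": 0,"dy": 0,"dz": 0,"yaw": -0.09,"fingers": 0},
    {"dx": 0,"dy": 0,"dz": 0,"yaw": -0.09,"fingers": 0},
    {"dx": 0,"dy": 0,"dz": 0,"yaw": -0.09,"fingers": 0},
    {"dx": 0,"dy": 0,"dz": 0,"yaw": -0.09,"fingers": 0},
    {"dx": 0,"dy": 0,"dz": 0,"yaw": -0.09,"fingers": 0},
    {"dx": 0,"dy": 0,"dz": 0,"yaw": -0.09,"fingers": 0},
    {"dx": 0,"dy": 0,"dz": 0,"yaw": -0.089,"fingers": 0},
    {"dx": 0.28,"dy": 0.22,"dz": 0,"yaw": 0,"fingers": 0},
    {"dx": 0.28,"dy": 0.22,"dz": 0,"yaw": 0,"fingers": 0},
    {"dx": 0.28,"dy": 0.22,"dz": 0,"yaw": 0,"fingers": 0},
    {"dx": 0.28,"dy": 0.22,"dz": 0,"yaw": 0,"fingers": 0},
    {"dx": 0.28,"dy": 0.22,"dz": 0,"yaw": 0,"fingers": 0},
    {"dx": 0.28,"dy": 0.22,"dz": 0,"yaw": 0,"fingers": 0},
    {"dx": 0.28,"dy": 0.22,"dz": 0,"yaw": 0,"fingers": 0},
    {"dx": 0.28,"dy": 0.22,"dz": 0,"yaw": 0,"fingers": 0},
    {"dx": 0.28,"dy": 0.22,"dz": 0,"yaw": 0,"fingers": 0},
    {"dx": 0.28,"dy": 0.22,"dz": 0,"yaw": 0,"fingers": 0},
    {"dx": 0.28,"dy": 0.22,"dz": 0,"yaw": 0,"fingers": 0},
    {"dx": 0.28,"dy": 0.22,"dz": 0,"yaw": 0,"fingers": 0}
  ]
}}

```text
clock: 2.25
position: [0.4495, -0.2595, 0.2312]
tool_rot: [-3.141, -0.0, 1.571]
force: [1.3, -0.5, -1.1]
grip_width: 0.0853
finger_force: 0.0
```

Request:
{"fn": "drive_tool", "kwargs": {
  "targets": [
    {"dx": 0.28,"dy": 0.24,"dz": 0,"yaw": 0,"fingers": 0},
    {"dx": 0.28,"dy": 0.24,"dz": 0,"yaw": 0,"fingers": 0},
    {"dx": 0.28,"dy": 0.24,"dz": 0,"yaw": 0,"fingers": 0},
    {"dx": 0.28,"dy": 0.24,"dz": 0,"yaw": 0,"fingers": 0},
    {"dx": 0.28,"dy": 0.24,"dz": 0,"yaw": 0,"fingers": 0},
    {"dx": 0.28,"dy": 0.24,"dz": 0,"yaw": 0,"fingers": 0},
    {"dx": 0,"dy": 0,"dz": 0,"yaw": 0,"fingers": 0},
    {"dx": 0,"dy": 0,"dz": 0,"yaw": 0,"fingers": 0}
  ]
}}

```text
clock: 3.05
position: [0.5927, -0.092, 0.2308]
tool_rot: [-3.141, -0.0, 1.573]
force: [-1.8, -0.0, 0.1]
grip_width: 0.0852
finger_force: 0.0
```

Run:
```python
from h import *
s=readout.observe(); print(s['position'],s['tool_rot'],s['clock']); I=grab_frame('wrist')
np.save('pics/w1.npy',np.array([s['position'],s['tool_rot']]))
cv2.imwrite('pics/w1.png',I)
```

```text
[ 0.5927 -0.092   0.2308] [-3.1407 -0.0002  1.5729] 3.05
```

View pics/w1.png

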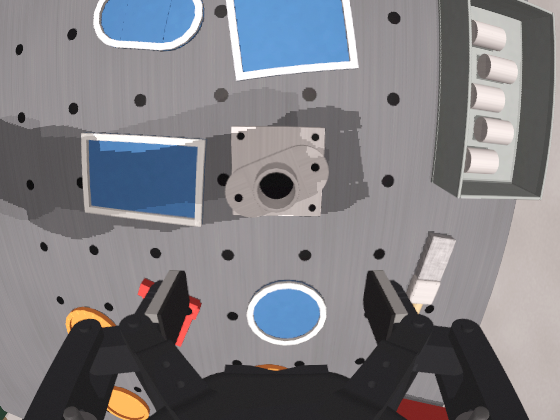

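The wrist view shows the oval flange's hole at about (276,186), its bolt holes at (315,167) and (238,198), and the square plate's corners at (231,127), (324,127) and (321,215). Rect and round nests are in view too.

Run:
```python
from h import *
I=cv2.imread('pics/w1.png');p=np.load('pics/w1.npy')
m=(I.max(2)<45).astype(np.uint8)
for c in cv2.findContours(m,0,1)[0]:
    if 300<cv2.contourArea(c)<2500 and cv2.boundingRect(c)[1]<230: 
        e=cv2.minEnclosingCircle(c); print('hole',e,[onplane('wrist',[e[0]],z,p)[0,:2] for z in(.074,.08)])
        h=e[0]
t=(np.array([625,184])+.5)/4-.5+[110,125]
o,d=ray('wrist',[h],p); o2,d2=ray('top',[t]); print('tri',tri([(o,d[0]),(o2,d2[0])]))
print('boltholes',onplane('wrist',[[315,167],[238,198]],.048,p))
print('sq',onplane('wrist',[[231,127],[324,127],[321,215]],.008,p))
b=cv2.inRange(cv2.cvtColor(I,cv2.COLOR_BGR2HSV),(95,80,40),(125,255,255))
for c in cv2.findContours(cv2.morphologyEx(b,3,np.ones((7,7))),0,1)[0]:
    if cv2.contourArea(c)>2000: M=cv2.moments(c);print(M['m10']/M['m00'],M['m01']/M['m00'],rectfit(onplane('wrist',c[:,0],.004,p)))
```

```text
hole ((276.0, 184.5), 16.19423484802246) [array([ 0.5926, -0.0862]), array([ 0.5926, -0.0846])]
tri (array([ 0.594 , -0.0916,  0.0571]), [np.float64(0.0017291581529812088), np.float64(0.0017291581529811368)])
boltholes [[ 0.6326 -0.0742  0.048 ]
 [ 0.5525 -0.1077  0.048 ]]
sq [[ 0.5418 -0.0362  0.008 ]
 [ 0.6465 -0.0359  0.008 ]
 [ 0.647  -0.1413  0.008 ]]
286.37992324782874 312.94654278596914 (array([ 0.6075, -0.2934]), array([92.583 , 88.9901]), 17.014745712280273)
143.00976999317277 176.91741412999974 (array([ 0.4217, -0.0944]), array([148.5507,  88.6895]), 173.76314544677734)
289.97065004710487 32.423315699205254 (array([0.6095, 0.0771]), array([120.5064,  86.5413]), 7.027276039123535)
147.46786570743404 19.543117505995202 (array([0.4406, 0.0986]), array([130.1279,  54.3433]), 170.54571533203125)
```

Stack B's centre is (0.5925,-0.091), the oval's angle is 22.6°, and the tool is within 1 mm of it. Descend and grip.

Request:
{"fn": "drive_tool", "kwargs": {
  "targets": [
    {"dx": 0.01,"dy": 0,"dz": 0.3,"yaw": 0,"fingers": 0},
    {"dx": 0,"dy": 0,"dz": 0.3,"yaw": 0,"fingers": 0},
    {"dx": 0,"dy": 0,"dz": 0.3,"yaw": 0,"fingers": 0},
    {"dx": 0,"dy": 0,"dz": 0.3,"yaw": 0,"fingers": 0},
    {"dx": 0,"dy": 0,"dz": 0.3,"yaw": 0,"fingers": 0},
    {"dx": 0,"dy": 0,"dz": 0.2,"yaw": 0,"fingers": 0},
    {"dx": 0,"dy": 0,"dz": 0.12,"yaw": 0,"fingers": 0},
    {"dx": 0,"dy": 0,"dz": 0,"yaw": 0,"fingers": 0.3},
    {"dx": 0,"dy": 0,"dz": 0,"yaw": 0,"fingers": 0.6},
    {"dx": 0,"dy": 0,"dz": 0,"yaw": 0,"fingers": 1},
    {"dx": 0,"dy": 0,"dz": 0,"yaw": 0,"fingers": 1},
    {"dx": 0,"dy": 0,"dz": 0,"yaw": 0,"fingers": 1},
    {"dx": 0,"dy": 0,"dz": 0,"yaw": 0,"fingers": 1},
    {"dx": 0,"dy": 0,"dz": 0,"yaw": 0,"fingers": 1}
  ],
  "squeeze": 60
}}

```text
clock: 4.5
position: [0.5934, -0.092, 0.0509]
tool_rot: [3.14, 0.001, 1.571]
force: [-3.4, -0.4, 9.5]
grip_width: 0.0428
finger_force: 59.6
```

Request:
{"fn": "drive_tool", "kwargs": {
  "targets": [
    {"dx": 0,"dy": 0,"dz": -0.1,"yaw": 0,"fingers": 1},
    {"dx": 0,"dy": 0,"dz": -0.2,"yaw": 0,"fingers": 1},
    {"dx": 0,"dy": 0,"dz": -0.3,"yaw": 0,"fingers": 1},
    {"dx": 0,"dy": 0,"dz": 0,"yaw": 0,"fingers": 1},
    {"dx": 0,"dy": 0,"dz": 0,"yaw": 0,"fingers": 1}
  ]
}}

```text
clock: 5.0
position: [0.593, -0.0919, 0.1102]
tool_rot: [3.14, 0.0, 1.571]
force: [-0.3, -0.4, -4.8]
grip_width: 0.0424
finger_force: 62.0
```

Request:
{"fn": "drive_tool", "kwargs": {
  "targets": [
    {"dx": 0.28,"dy": -0.22,"dz": 0,"yaw": 0,"fingers": 1},
    {"dx": 0.28,"dy": -0.22,"dz": 0,"yaw": 0,"fingers": 1},
    {"dx": 0.28,"dy": -0.22,"dz": 0,"yaw": 0,"fingers": 1},
    {"dx": 0.28,"dy": -0.22,"dz": 0,"yaw": 0,"fingers": 1},
    {"dx": 0.28,"dy": -0.22,"dz": 0,"yaw": 0,"fingers": 1},
    {"dx": 0.28,"dy": -0.22,"dz": 0,"yaw": 0,"fingers": 1},
    {"dx": 0.27,"dy": -0.22,"dz": 0,"yaw": 0,"fingers": 1},
    {"dx": 0,"dy": 0,"dz": 0,"yaw": 0.0755,"fingers": 1},
    {"dx": 0,"dy": 0,"dz": 0,"yaw": 0.0755,"fingers": 1},
    {"dx": 0,"dy": 0,"dz": 0,"yaw": 0.0755,"fingers": 1},
    {"dx": 0,"dy": 0,"dz": 0,"yaw": 0.0755,"fingers": 1},
    {"dx": 0,"dy": 0,"dz": 0,"yaw": 0.0755,"fingers": 1},
    {"dx": 0,"dy": 0,"dz": 0,"yaw": 0,"fingers": 1},
    {"dx": 0,"dy": 0,"dz": 0,"yaw": 0,"fingers": 1}
  ]
}}

```text
clock: 6.4
position: [0.4383, 0.1033, 0.109]
tool_rot: [-3.141, 0.001, 0.983]
force: [-0.7, 0.2, -4.5]
grip_width: 0.0428
finger_force: 62.3
```

Run:
```python
from h import *
s=readout.observe(); print(np.array(s['position']),s['tool_rot'],s['clock']); p=np.array([s['position'],s['tool_rot']]);I=grab_frame('wrist')
np.save('pics/w2.npy',p); cv2.imwrite('pics/w2.png',I)
b=cv2.inRange(cv2.cvtColor(I,cv2.COLOR_BGR2HSV),(95,80,40),(125,255,255))
for c in cv2.findContours(cv2.morphologyEx(b,3,np.ones((3,3))),0,1)[0]:
    if cv2.contourArea(c)>1000: print(cv2.boundingRect(c),rectfit(onplane('wrist',c[:,0],.004,p)))
```

```text
[0.4383 0.1033 0.109 ] [-3.1412  0.0006  0.9826] 6.4
(501, 339, 48, 45) (array([ 0.6092, -0.2976]), array([86.0495, 85.4688]), 59.294097900390625)
(203, 150, 149, 85) (array([0.4433, 0.1183]), array([125.027,  46.985]), 162.29073333740234)
(361, 17, 163, 189) (array([0.6087, 0.092 ]), array([119.4719, 119.1097]), 97.24783229827881)
```

View pics/w2.png

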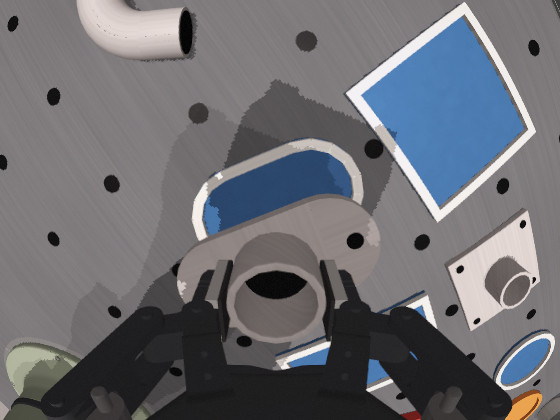

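The picture shows the oval flange held level over the oval nest (far stop edge (210,172)–(285,141), plate edge (205,240)–(320,197), bolt hole (355,241)). I'll check the alignment with numbers.

Run:
```python
from h import *
p=np.load('pics/w2.npy')
ang=lambda P:np.degrees(np.arctan2(*(P[1]-P[0])[1::-1]))%180
E=onplane('wrist',[[205,240],[320,197]],.106,p);N=onplane('wrist',[[218,168],[284,141]],.010,p);H=onplane('wrist',[[355,241]],.106,p)[0]
print(ang(E),ang(N)); v=H[:2]-p[0,:2];print('hole',v,np.hypot(*v),np.degrees(np.arctan2(v[1],v[0])))
n=np.array([-np.sin(np.radians(168.7)),np.cos(np.radians(168.7))])
for nm,Q in(('plate edge',E),('nest outer',N)): print(nm,((Q[:,:2]-p[0,:2])@n))
```

```text
168.04453086516716 168.3039167854625
hole [ 0.0421 -0.0077] 0.04278465174836243 -10.347449702620228
plate edge [-0.0301 -0.0294]
nest outer [-0.0488 -0.0484]
```

Run:
```python
from h import *
p=np.load('pics/w2.npy');I=cv2.imread('pics/w2.png')
th=np.radians(168.7);n=np.array([np.sin(th),-np.cos(th)]);a=np.array([-np.cos(th),-np.sin(th)])*-1
b=cv2.inRange(cv2.cvtColor(I,cv2.COLOR_BGR2HSV),(95,80,40),(125,255,255))
for c in cv2.findContours(cv2.morphologyEx(b,3,np.ones((3,3))),0,1)[0]:
    if cv2.boundingRect(c)[0]==203:
        Q=onplane('wrist',c[:,0],.010,p)[:,:2]-p[0,:2]; print('inner far',np.sort(Q@n)[-5:],'along',np.sort(Q@a)[[0,-1]])
for z in(0,.01):
    N=onplane('wrist',[[218,168],[284,141]],z,p);print(z,(N[:,:2]-p[0,:2])@n)
I2=cv2.imread('pics/top0.png')
# white outline outer contour in the top view
m=cv2.inRange(cv2.cvtColor(I2,cv2.COLOR_BGR2HSV),(0,0,190),(180,60,255))|cv2.inRange(cv2.cvtColor(I2,cv2.COLOR_BGR2HSV),(95,120,60),(125,255,255))
for c in cv2.findContours(m,0,1)[0]:
    if 700<cv2.contourArea(c)<4000: print(cv2.boundingRect(c),rectfit(onplane('top',c[:,0],.01)))
I2=cv2.imread('pics/side0.png')
m=cv2.inRange(cv2.cvtColor(I2,cv2.COLOR_BGR2HSV),(0,0,190),(180,60,255))|cv2.inRange(cv2.cvtColor(I2,cv2.COLOR_BGR2HSV),(95,120,60),(125,255,255))
for c in cv2.findContours(m,0,1)[0]:
    if 400<cv2.contourArea(c)<4000: print(cv2.boundingRect(c),rectfit(onplane('side',c[:,0],.01)))
```

```text
inner far [0.0373 0.0373 0.0374 0.0374 0.0374] along [-0.0625  0.0601]
0 [0.0475 0.0471]
0.01 [0.0488 0.0484]
(526, 215, 34, 101) (array([ 0.3251, -0.9635]), array([311.2715, 105.0061]), 178.25384521484375)
(488, 211, 18, 106) (array([ 0.3286, -0.818 ]), array([326.2737,  51.2377]), 179.29493713378906)
(246, 200, 41, 58) (array([ 0.4213, -0.0958]), array([168.4933, 108.8008]), 173.7213592529297)
(187, 200, 32, 45) (array([0.4382, 0.1039]), array([142.5506,  88.7838]), 169.4270477294922)
(312, 155, 36, 35) (array([ 0.6049, -0.2927]), array([111.2753, 109.046 ]), 91.2766261100769)
(249, 155, 35, 38) (array([ 0.5961, -0.0913]), array([116.488 , 107.6424]), 179.28025817871094)
(185, 146, 48, 47) (array([0.6058, 0.0907]), array([138.9375, 138.6218]), 97.13668394088745)
(129, 144, 36, 47) (array([0.605 , 0.2918]), array([136.5571,  90.1015]), 19.74098777770996)
(192, 73, 78, 34) (array([0.8652, 0.027 ]), array([246.0082, 107.9447]), 89.84400177001953)
(472, 45, 88, 45) (array([ 0.965 , -0.8979]), array([286.7118, 144.2185]), 89.8134994506836)
(214, 265, 51, 36) (array([0.4384, 0.1056]), array([140.3901,  85.704 ]), 168.8135223388672)
(150, 237, 67, 47) (array([0.6058, 0.0926]), array([135.8437, 135.676 ]), 97.20986127853394)
(241, 212, 70, 44) (array([ 0.4221, -0.0938]), array([165.5219, 105.8517]), 173.81653594970703)
(229, 165, 35, 22) (array([ 0.6072, -0.2923]), array([106.9428, 105.4995]), 23.87242317199707)
```

The outer stop outlines give: oval nest (0.4383,0.1047), rect (0.4218,-0.095), square (0.6065,0.0918), round (0.6068,-0.2928). The oval is within about 1 mm and 1°. Lowering it.

Request:
{"fn": "drive_tool", "kwargs": {
  "targets": [
    {"dx": 0.01,"dy": 0,"dz": 0.25,"yaw": -0.005,"fingers": 1},
    {"dx": 0,"dy": 0,"dz": 0.25,"yaw": 0,"fingers": 1},
    {"dx": 0,"dy": 0,"dz": 0.2,"yaw": 0,"fingers": 1},
    {"dx": 0,"dy": 0,"dz": 0.1,"yaw": 0,"fingers": 1},
    {"dx": 0,"dy": 0,"dz": 0.05,"yaw": 0,"fingers": 1},
    {"dx": 0,"dy": 0,"dz": 0.03,"yaw": 0,"fingers": 1},
    {"dx": 0,"dy": 0,"dz": 0.02,"yaw": 0,"fingers": 1},
    {"dx": 0,"dy": 0,"dz": 0.02,"yaw": 0,"fingers": 1},
    {"dx": 0,"dy": 0,"dz": 0,"yaw": 0,"fingers": 1},
    {"dx": 0,"dy": 0,"dz": 0,"yaw": 0,"fingers": 1}
  ]
}}

```text
clock: 7.45
position: [0.4393, 0.1041, 0.0176]
tool_rot: [3.141, -0.0, 0.986]
force: [-0.2, 0.7, -4.6]
grip_width: 0.0427
finger_force: 62.3
```

Request:
{"fn": "drive_tool", "kwargs": {
  "targets": [
    {"dx": 0,"dy": 0,"dz": 0.015,"yaw": 0,"fingers": 1},
    {"dx": 0,"dy": 0,"dz": 0.015,"yaw": 0,"fingers": 1},
    {"dx": 0,"dy": 0,"dz": 0,"yaw": 0,"fingers": 1}
  ]
}}

```text
clock: 7.75
position: [0.4394, 0.1041, 0.0149]
tool_rot: [3.141, -0.0, 0.986]
force: [-4.0, -0.6, 16.5]
grip_width: 0.0424
finger_force: 64.2
```

Request:
{"fn": "drive_tool", "kwargs": {
  "targets": [
    {"dx": 0,"dy": 0,"dz": 0,"yaw": 0,"fingers": 0.4},
    {"dx": 0,"dy": 0,"dz": 0,"yaw": 0,"fingers": 0.2},
    {"dx": 0,"dy": 0,"dz": 0,"yaw": 0,"fingers": 0},
    {"dx": 0,"dy": 0,"dz": 0,"yaw": 0,"fingers": 0},
    {"dx": 0,"dy": 0,"dz": 0,"yaw": 0,"fingers": 0},
    {"dx": 0,"dy": 0,"dz": -0.1,"yaw": 0,"fingers": 0},
    {"dx": 0,"dy": 0,"dz": -0.25,"yaw": 0,"fingers": 0},
    {"dx": 0,"dy": 0,"dz": -0.3,"yaw": 0,"fingers": 0},
    {"dx": 0,"dy": 0,"dz": -0.4,"yaw": 0,"fingers": 0},
    {"dx": 0,"dy": 0,"dz": -0.3,"yaw": -0.075,"fingers": 0},
    {"dx": 0,"dy": 0,"dz": -0.2,"yaw": -0.075,"fingers": 0},
    {"dx": 0,"dy": 0,"dz": 0,"yaw": -0.075,"fingers": 0},
    {"dx": 0,"dy": 0,"dz": 0,"yaw": -0.075,"fingers": 0},
    {"dx": 0,"dy": 0,"dz": 0,"yaw": -0.072,"fingers": 0},
    {"dx": 0,"dy": 0,"dz": 0,"yaw": 0,"fingers": 0}
  ]
}}

```text
clock: 9.25
position: [0.4391, 0.1039, 0.1699]
tool_rot: [3.141, 0.0, 1.573]
force: [0.2, 0.4, -1.9]
grip_width: 0.0854
finger_force: 0.0
```

Run:
```python
from h import *
s=readout.observe(); p=np.array([s['position'],s['tool_rot']]);I=grab_frame('wrist');print(p,s['clock'])
np.save('pics/w3.npy',p); cv2.imwrite('pics/w3.png',I)
```

```text
[[0.4391 0.1039 0.1699]
 [3.1412 0.     1.5726]] 9.25
```

View pics/w3.png

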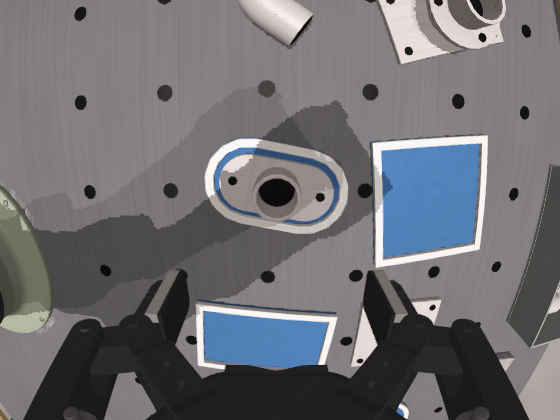

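The oval sits inside its stops, with blue margin visible all round at (276,190). Next, the square.

Request:
{"fn": "drive_tool", "kwargs": {
  "targets": [
    {"dx": -0.28,"dy": 0.22,"dz": 0,"yaw": 0,"fingers": 0},
    {"dx": -0.28,"dy": 0.22,"dz": 0,"yaw": 0,"fingers": 0},
    {"dx": -0.28,"dy": 0.22,"dz": 0,"yaw": 0,"fingers": 0},
    {"dx": -0.28,"dy": 0.22,"dz": 0,"yaw": 0,"fingers": 0},
    {"dx": -0.28,"dy": 0.22,"dz": 0,"yaw": 0,"fingers": 0},
    {"dx": -0.28,"dy": 0.22,"dz": 0,"yaw": 0,"fingers": 0},
    {"dx": -0.27,"dy": 0.22,"dz": 0,"yaw": 0,"fingers": 0},
    {"dx": 0,"dy": 0,"dz": 0,"yaw": 0,"fingers": 0},
    {"dx": 0,"dy": 0,"dz": 0,"yaw": 0,"fingers": 0}
  ]
}}

```text
clock: 10.2
position: [0.593, -0.0911, 0.1691]
tool_rot: [-3.141, -0.0, 1.567]
force: [-0.2, 0.9, -0.3]
grip_width: 0.0849
finger_force: 0.0
```

Run:
```python
from h import *
s=readout.observe(); p=np.array([s['position'],s['tool_rot']]);I=grab_frame('wrist');print(p,s['clock'])
np.save('pics/w4.npy',p)
g=cv2.cvtColor(I,cv2.COLOR_BGR2HSV)
m=cv2.inRange(g,(0,0,115),(180,50,255)); 
for c in cv2.findContours(cv2.morphologyEx(m,2,np.ones((3,3))),0,1)[0]:
    if cv2.contourArea(c)>1500: cv2.drawContours(I,[c],-1,(0,0,255),1);print(cv2.boundingRect(c),rectfit(onplane('wrist',c[:,0],.008,p)))
cv2.imwrite('pics/w4.png',I)
```

```text
[[ 0.593  -0.0911  0.1691]
 [-3.1409 -0.0003  1.5671]] 10.2
(397, 372, 51, 48) (array([ 0.8314, -0.4582]), array([191.9571,  77.0472]), 118.28988075256348)
(73, 0, 98, 29) (array([0.4332, 0.095 ]), array([116.5997,  32.1418]), 168.3172378540039)
(0, 0, 560, 420) (array([ 0.6243, -0.2881]), array([1551.0103,  881.0773]), 178.91685485839844)
```

View pics/w4.png

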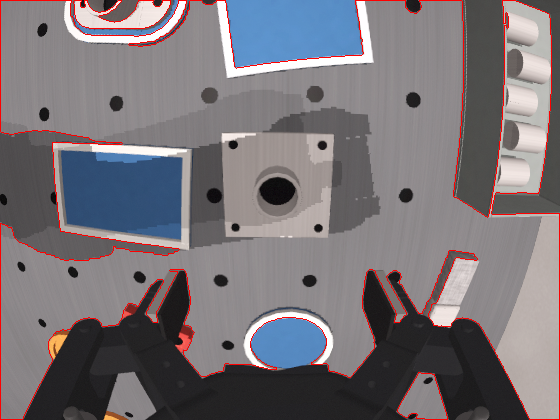

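The square plate now stands alone, with corners at (221,134), (335,134), (328,237), (224,237) and bolt holes at (233,145), (322,145), (318,229), (235,228).

Run:
```python
from h import *
p=np.load('pics/w4.npy')
for q in([[221,134],[335,134],[328,237],[224,237]],[[233,145],[322,145],[318,229],[235,228]]):
    P=onplane('wrist',q,.008,p)[:,:2];print(P.mean(0),rectfit(P)[1:],np.degrees(np.arctan2(*(P[1]-P[0]+P[2]-P[3])[::-1])))
```

```text
[ 0.5938 -0.0894] (array([109.4698, 105.5362]), 179.82085418701172) -0.1549116198430353
[ 0.5938 -0.09  ] (array([85.6663, 84.6485]), 89.06846618652344) -0.541793026684322
```

Request:
{"fn": "drive_tool", "kwargs": {
  "targets": [
    {"dx": 0.01,"dy": 0,"dz": 0.3,"yaw": 0,"fingers": 0},
    {"dx": 0,"dy": 0,"dz": 0.3,"yaw": 0,"fingers": 0},
    {"dx": 0,"dy": 0,"dz": 0.3,"yaw": 0,"fingers": 0},
    {"dx": 0,"dy": 0,"dz": 0.3,"yaw": 0,"fingers": 0},
    {"dx": 0,"dy": 0,"dz": 0.2,"yaw": 0,"fingers": 0},
    {"dx": 0,"dy": 0,"dz": 0.12,"yaw": 0,"fingers": 0},
    {"dx": 0,"dy": 0,"dz": 0.05,"yaw": 0,"fingers": 0},
    {"dx": 0,"dy": 0,"dz": 0,"yaw": 0,"fingers": 0.3},
    {"dx": 0,"dy": 0,"dz": 0,"yaw": 0,"fingers": 0.6},
    {"dx": 0,"dy": 0,"dz": 0,"yaw": 0,"fingers": 1},
    {"dx": 0,"dy": 0,"dz": 0,"yaw": 0,"fingers": 1},
    {"dx": 0,"dy": 0,"dz": 0,"yaw": 0,"fingers": 1},
    {"dx": 0,"dy": 0,"dz": 0,"yaw": 0,"fingers": 1},
    {"dx": 0,"dy": 0,"dz": 0,"yaw": 0,"fingers": 1}
  ],
  "squeeze": 80
}}

```text
clock: 11.65
position: [0.5938, -0.09, 0.0137]
tool_rot: [3.14, 0.0, 1.57]
force: [-3.5, 0.3, 11.6]
grip_width: 0.0414
finger_force: 82.0
```

Request:
{"fn": "drive_tool", "kwargs": {
  "targets": [
    {"dx": 0,"dy": 0,"dz": -0.1,"yaw": 0,"fingers": 1},
    {"dx": 0,"dy": 0,"dz": -0.2,"yaw": 0,"fingers": 1},
    {"dx": 0,"dy": 0,"dz": -0.3,"yaw": 0,"fingers": 1},
    {"dx": 0.26,"dy": 0.018,"dz": 0,"yaw": 0,"fingers": 1},
    {"dx": 0.26,"dy": 0.018,"dz": 0,"yaw": 0,"fingers": 1},
    {"dx": 0.26,"dy": 0.018,"dz": 0,"yaw": 0,"fingers": 1},
    {"dx": 0.26,"dy": 0.018,"dz": 0,"yaw": 0,"fingers": 1},
    {"dx": 0.26,"dy": 0.018,"dz": 0,"yaw": 0,"fingers": 1},
    {"dx": 0.26,"dy": 0.018,"dz": 0,"yaw": 0,"fingers": 1},
    {"dx": 0.258,"dy": 0.018,"dz": 0,"yaw": 0,"fingers": 1},
    {"dx": 0,"dy": 0,"dz": 0,"yaw": -0.042,"fingers": 1},
    {"dx": 0,"dy": 0,"dz": 0,"yaw": -0.041,"fingers": 1},
    {"dx": 0,"dy": 0,"dz": 0,"yaw": 0,"fingers": 1},
    {"dx": 0,"dy": 0,"dz": 0,"yaw": 0,"fingers": 1}
  ]
}}

```text
clock: 13.05
position: [0.6057, 0.0915, 0.0726]
tool_rot: [-3.142, 0.0, 1.699]
force: [-0.6, 0.5, -6.1]
grip_width: 0.0409
finger_force: 82.9
```

Request:
{"fn": "drive_tool", "kwargs": {
  "targets": [
    {"dx": 0,"dy": 0.01,"dz": 0.2,"yaw": 0,"fingers": 1},
    {"dx": 0,"dy": 0,"dz": 0.15,"yaw": 0,"fingers": 1},
    {"dx": 0,"dy": 0,"dz": 0.08,"yaw": 0,"fingers": 1},
    {"dx": 0,"dy": 0,"dz": 0.05,"yaw": 0,"fingers": 1},
    {"dx": 0,"dy": 0,"dz": 0.03,"yaw": 0,"fingers": 1},
    {"dx": 0,"dy": 0,"dz": 0.015,"yaw": 0,"fingers": 1},
    {"dx": 0,"dy": 0,"dz": 0.015,"yaw": 0,"fingers": 1},
    {"dx": 0,"dy": 0,"dz": 0.01,"yaw": 0,"fingers": 1},
    {"dx": 0,"dy": 0,"dz": 0,"yaw": 0,"fingers": 1}
  ]
}}

```text
clock: 13.95
position: [0.607, 0.092, 0.0177]
tool_rot: [3.141, 0.0, 1.701]
force: [-1.3, -0.1, -1.2]
grip_width: 0.0416
finger_force: 83.4
```

Request:
{"fn": "drive_tool", "kwargs": {
  "targets": [
    {"dx": 0,"dy": 0,"dz": 0.01,"yaw": 0,"fingers": 1},
    {"dx": 0,"dy": 0,"dz": 0,"yaw": 0,"fingers": 1},
    {"dx": 0,"dy": 0,"dz": 0,"yaw": 0,"fingers": 0.4},
    {"dx": 0,"dy": 0,"dz": 0,"yaw": 0,"fingers": 0.2},
    {"dx": 0,"dy": 0,"dz": 0,"yaw": 0,"fingers": 0},
    {"dx": 0,"dy": 0,"dz": 0,"yaw": 0,"fingers": 0},
    {"dx": 0,"dy": 0,"dz": 0,"yaw": 0,"fingers": 0},
    {"dx": 0,"dy": 0,"dz": -0.1,"yaw": 0,"fingers": 0},
    {"dx": 0,"dy": 0,"dz": -0.25,"yaw": 0,"fingers": 0},
    {"dx": 0,"dy": 0,"dz": -0.3,"yaw": 0,"fingers": 0},
    {"dx": 0,"dy": 0,"dz": -0.4,"yaw": 0.042,"fingers": 0},
    {"dx": 0,"dy": 0,"dz": -0.4,"yaw": 0.042,"fingers": 0},
    {"dx": 0,"dy": 0,"dz": -0.4,"yaw": 0,"fingers": 0},
    {"dx": 0.3,"dy": 0,"dz": 0,"yaw": 0,"fingers": 0},
    {"dx": 0.3,"dy": 0,"dz": 0,"yaw": 0,"fingers": 0},
    {"dx": 0.3,"dy": 0,"dz": 0,"yaw": 0,"fingers": 0},
    {"dx": 0.3,"dy": 0,"dz": 0,"yaw": 0,"fingers": 0},
    {"dx": 0.3,"dy": 0,"dz": 0,"yaw": 0,"fingers": 0},
    {"dx": 0.3,"dy": 0,"dz": 0,"yaw": 0,"fingers": 0},
    {"dx": 0.15,"dy": 0,"dz": 0,"yaw": 0,"fingers": 0}
  ]
}}

```text
clock: 15.95
position: [0.6063, 0.2899, 0.202]
tool_rot: [-3.142, -0.001, 1.572]
force: [0.8, -0.7, 0.5]
grip_width: 0.0852
finger_force: 0.0
```

Request:
{"fn": "drive_tool", "kwargs": {
  "targets": [
    {"dx": 0,"dy": 0,"dz": 0,"yaw": 0,"fingers": 0},
    {"dx": 0,"dy": 0,"dz": 0,"yaw": 0,"fingers": 0}
  ]
}}

```text
clock: 16.15
position: [0.6073, 0.286, 0.2015]
tool_rot: [3.142, 0.001, 1.569]
force: [-0.3, -0.8, 0.1]
grip_width: 0.0856
finger_force: 0.0
```

Run:
```python
from h import *
s=readout.observe(); p=np.array([s['position'],s['tool_rot']]);I=grab_frame('wrist');print(p,s['clock'])
np.save('pics/w5.npy',p); cv2.imwrite('pics/w5.png',I)
```

```text
[[0.6073 0.286  0.2015]
 [3.1415 0.0007 1.5688]] 16.15
```

View pics/w5.png

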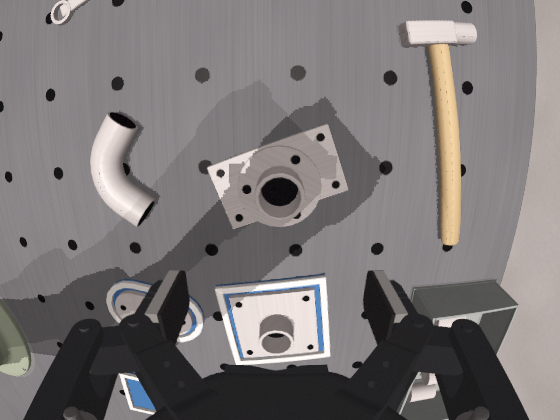

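The square sits flat in its nest at (275,330). In stack A the round flange's bolt holes are at (295,160), (247,189), (297,215), and the rect plate's holes are at (221,172), (320,136), (335,186), (238,217).

Run:
```python
from h import *
p=np.load('pics/w5.npy')
P=onplane('wrist',[[295,160],[247,189],[297,215]],.048,p);print('round',P[:,:2].mean(0),np.linalg.norm(P-P.mean(0),axis=1))
for q in([[221,172],[320,136],[335,186],[238,217]],[[208,166],[328,125],[347,190],[232,229]]):
    P=onplane('wrist',q,.008,p)[:,:2];print('rect',P.mean(0),rectfit(P)[1:],np.degrees(np.arctan2(*(P[1]-P[0]+P[2]-P[3])[::-1])))
```

```text
round [0.6107 0.2888] [0.0308 0.0311 0.0318]
rect [0.6094 0.2891] (array([112.1115,  56.9734]), 18.554672241210938) 19.31341609078519
rect [0.6095 0.289 ] (array([135.6549,  76.1729]), 18.84101104736328) 19.28517766820461
```

Request:
{"fn": "drive_tool", "kwargs": {
  "targets": [
    {"dx": 0.02,"dy": 0.02,"dz": 0.3,"yaw": 0,"fingers": 0},
    {"dx": 0,"dy": 0,"dz": 0.3,"yaw": 0,"fingers": 0},
    {"dx": 0,"dy": 0,"dz": 0.3,"yaw": 0,"fingers": 0},
    {"dx": 0,"dy": 0,"dz": 0.3,"yaw": 0,"fingers": 0},
    {"dx": 0,"dy": 0,"dz": 0.2,"yaw": 0,"fingers": 0},
    {"dx": 0,"dy": 0,"dz": 0.1,"yaw": 0,"fingers": 0},
    {"dx": 0,"dy": 0,"dz": 0,"yaw": 0,"fingers": 0.3},
    {"dx": 0,"dy": 0,"dz": 0,"yaw": 0,"fingers": 0.6},
    {"dx": 0,"dy": 0,"dz": 0,"yaw": 0,"fingers": 1},
    {"dx": 0,"dy": 0,"dz": 0,"yaw": 0,"fingers": 1},
    {"dx": 0,"dy": 0,"dz": 0,"yaw": 0,"fingers": 1},
    {"dx": 0,"dy": 0,"dz": 0,"yaw": 0,"fingers": 1},
    {"dx": 0,"dy": 0,"dz": 0,"yaw": 0,"fingers": 1}
  ],
  "squeeze": 60
}}

```text
clock: 17.5
position: [0.6099, 0.2891, 0.0531]
tool_rot: [3.14, -0.001, 1.569]
force: [-2.3, -2.4, 8.8]
grip_width: 0.0423
finger_force: 60.0
```

Request:
{"fn": "drive_tool", "kwargs": {
  "targets": [
    {"dx": 0,"dy": 0,"dz": -0.2,"yaw": 0,"fingers": 1},
    {"dx": 0,"dy": 0,"dz": -0.3,"yaw": 0,"fingers": 1},
    {"dx": 0,"dy": 0,"dz": -0.3,"yaw": 0,"fingers": 1},
    {"dx": -0.3,"dy": 0,"dz": 0,"yaw": 0,"fingers": 1},
    {"dx": -0.35,"dy": 0,"dz": 0,"yaw": 0,"fingers": 1},
    {"dx": -0.35,"dy": 0,"dz": 0,"yaw": 0,"fingers": 1},
    {"dx": -0.35,"dy": 0,"dz": 0,"yaw": 0,"fingers": 1},
    {"dx": -0.35,"dy": 0,"dz": 0,"yaw": 0,"fingers": 1},
    {"dx": -0.35,"dy": 0,"dz": 0,"yaw": 0,"fingers": 1},
    {"dx": -0.35,"dy": 0,"dz": 0,"yaw": 0,"fingers": 1},
    {"dx": -0.35,"dy": 0,"dz": 0,"yaw": 0,"fingers": 1},
    {"dx": -0.35,"dy": 0,"dz": 0,"yaw": 0,"fingers": 1},
    {"dx": -0.35,"dy": 0,"dz": 0,"yaw": 0,"fingers": 1},
    {"dx": -0.35,"dy": 0,"dz": 0,"yaw": 0,"fingers": 1},
    {"dx": -0.35,"dy": 0,"dz": 0,"yaw": 0,"fingers": 1},
    {"dx": -0.35,"dy": 0,"dz": 0,"yaw": 0,"fingers": 1},
    {"dx": -0.35,"dy": 0,"dz": 0,"yaw": 0,"fingers": 1},
    {"dx": -0.35,"dy": 0,"dz": 0,"yaw": 0,"fingers": 1},
    {"dx": -0.35,"dy": 0,"dz": 0,"yaw": 0,"fingers": 1}
  ]
}}

```text
clock: 19.4
position: [0.6081, -0.2677, 0.1322]
tool_rot: [3.141, 0.0, 1.569]
force: [0.2, -0.3, -3.8]
grip_width: 0.0424
finger_force: 61.9
```

Request:
{"fn": "drive_tool", "kwargs": {
  "targets": [
    {"dx": -0.26,"dy": -0.03,"dz": 0,"yaw": 0,"fingers": 1},
    {"dx": 0,"dy": 0,"dz": 0.1,"yaw": 0,"fingers": 1},
    {"dx": 0,"dy": 0,"dz": 0.1,"yaw": 0,"fingers": 1},
    {"dx": 0,"dy": 0,"dz": 0,"yaw": 0,"fingers": 1},
    {"dx": 0,"dy": 0,"dz": 0,"yaw": 0,"fingers": 1}
  ]
}}

```text
clock: 19.9
position: [0.6054, -0.2907, 0.1114]
tool_rot: [-3.141, -0.001, 1.571]
force: [0.3, -0.2, -4.1]
grip_width: 0.0421
finger_force: 61.9
```

Run:
```python
from h import *
s=readout.observe(); p=np.array([s['position'],s['tool_rot']]);I=grab_frame('wrist');print(p,s['clock'])
np.save('pics/w6.npy',p); cv2.imwrite('pics/w6.png',I)
```

```text
[[ 0.6054 -0.2907  0.1114]
 [-3.1414 -0.0006  1.5707]] 19.9
```

View pics/w6.png

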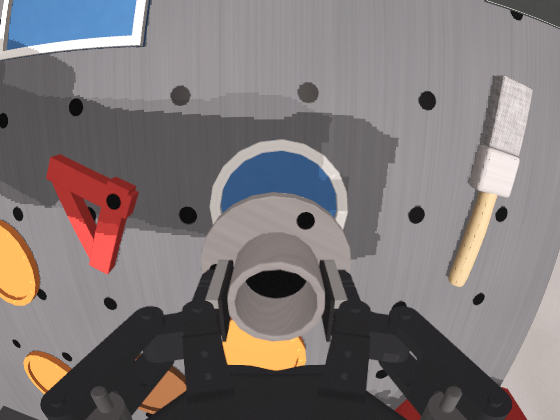

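The blue round nest lies under the held round flange, with its outer rim at top (280,140), left (210,200) and right (348,197). I'll fit a circle to its blue arc.

Run:
```python
from h import *
from scipy.optimize import least_squares
p=np.load('pics/w6.npy');I=cv2.imread('pics/w6.png')
b=cv2.inRange(cv2.cvtColor(I,cv2.COLOR_BGR2HSV),(95,80,40),(125,255,255))
for c in cv2.findContours(b,0,1)[0]:
    x,y,w,h=cv2.boundingRect(c)
    if cv2.contourArea(c)>1000 and x>180:
        q=c[:,0]; q=q[(q[:,1]<195)&((q[:,1]<175)|(np.abs(q[:,0]-279)>50))]; q=q[q[:,1]<200]
        for z in(.007,.01):
            Q=onplane('wrist',q,z,p)[:,:2]
            f=least_squares(lambda t:np.hypot(*(Q-t).T)-.047,[.607,-.293],loss='soft_l1',f_scale=.001); print(z,f.x,np.abs(f.fun).mean(),len(Q))
```

```text
0.007 [ 0.6073 -0.2916] 0.00022560087799916887 126
0.01 [ 0.6073 -0.2912] 0.00025577779275092404 126
```

Request:
{"fn": "drive_tool", "kwargs": {
  "targets": [
    {"dx": -0.01,"dy": 0.015,"dz": 0.25,"yaw": 0,"fingers": 1},
    {"dx": 0,"dy": 0,"dz": 0.25,"yaw": 0,"fingers": 1},
    {"dx": 0,"dy": 0,"dz": 0.2,"yaw": 0,"fingers": 1},
    {"dx": 0,"dy": 0,"dz": 0.1,"yaw": 0,"fingers": 1},
    {"dx": 0,"dy": 0,"dz": 0.05,"yaw": 0,"fingers": 1},
    {"dx": 0,"dy": 0,"dz": 0.03,"yaw": 0,"fingers": 1},
    {"dx": 0,"dy": 0,"dz": 0.02,"yaw": 0,"fingers": 1},
    {"dx": 0,"dy": 0,"dz": 0.02,"yaw": 0,"fingers": 1},
    {"dx": 0,"dy": 0,"dz": 0.015,"yaw": 0,"fingers": 1},
    {"dx": 0,"dy": 0,"dz": 0.01,"yaw": 0,"fingers": 1},
    {"dx": 0,"dy": 0,"dz": 0,"yaw": 0,"fingers": 1}
  ]
}}

```text
clock: 21.05
position: [0.6068, -0.2931, 0.0172]
tool_rot: [3.141, 0.0, 1.569]
force: [-1.9, 1.0, 1.3]
grip_width: 0.0422
finger_force: 62.3
```

Request:
{"fn": "drive_tool", "kwargs": {
  "targets": [
    {"dx": 0,"dy": 0,"dz": 0.01,"yaw": 0,"fingers": 1},
    {"dx": 0,"dy": 0,"dz": 0,"yaw": 0,"fingers": 1},
    {"dx": 0,"dy": 0,"dz": 0,"yaw": 0,"fingers": 0.4},
    {"dx": 0,"dy": 0,"dz": 0,"yaw": 0,"fingers": 0.2},
    {"dx": 0,"dy": 0,"dz": 0,"yaw": 0,"fingers": 0},
    {"dx": 0,"dy": 0,"dz": 0,"yaw": 0,"fingers": 0},
    {"dx": 0,"dy": 0,"dz": 0,"yaw": 0,"fingers": 0},
    {"dx": 0,"dy": 0,"dz": -0.1,"yaw": 0,"fingers": 0},
    {"dx": 0,"dy": 0,"dz": -0.25,"yaw": 0,"fingers": 0},
    {"dx": 0,"dy": 0,"dz": -0.3,"yaw": 0,"fingers": 0},
    {"dx": 0,"dy": 0,"dz": -0.4,"yaw": 0,"fingers": 0},
    {"dx": 0,"dy": 0,"dz": -0.4,"yaw": 0,"fingers": 0},
    {"dx": 0.3,"dy": 0,"dz": 0,"yaw": 0,"fingers": 0},
    {"dx": 0.35,"dy": 0,"dz": 0,"yaw": 0,"fingers": 0},
    {"dx": 0.35,"dy": 0,"dz": 0,"yaw": 0,"fingers": 0},
    {"dx": 0.35,"dy": 0,"dz": 0,"yaw": 0,"fingers": 0},
    {"dx": 0.35,"dy": 0,"dz": 0,"yaw": 0,"fingers": 0},
    {"dx": 0.35,"dy": 0,"dz": 0,"yaw": 0,"fingers": 0},
    {"dx": 0.35,"dy": 0,"dz": 0,"yaw": 0,"fingers": 0},
    {"dx": 0.35,"dy": 0,"dz": 0,"yaw": 0,"fingers": 0}
  ]
}}

```text
clock: 23.05
position: [0.6071, -0.0166, 0.1617]
tool_rot: [3.141, 0.0, 1.569]
force: [1.3, 1.1, 0.4]
grip_width: 0.0853
finger_force: 0.0
```

Request:
{"fn": "drive_tool", "kwargs": {
  "targets": [
    {"dx": 0.35,"dy": 0,"dz": 0,"yaw": 0,"fingers": 0},
    {"dx": 0.35,"dy": 0,"dz": 0,"yaw": 0,"fingers": 0},
    {"dx": 0.35,"dy": 0,"dz": 0,"yaw": 0,"fingers": 0},
    {"dx": 0.35,"dy": 0,"dz": 0,"yaw": 0,"fingers": 0},
    {"dx": 0.35,"dy": 0,"dz": 0,"yaw": 0,"fingers": 0},
    {"dx": 0.35,"dy": 0,"dz": 0,"yaw": 0,"fingers": 0},
    {"dx": 0.35,"dy": 0,"dz": 0,"yaw": 0,"fingers": 0},
    {"dx": 0.35,"dy": 0,"dz": 0,"yaw": 0,"fingers": 0},
    {"dx": 0.27,"dy": 0.02,"dz": 0,"yaw": 0,"fingers": 0},
    {"dx": 0,"dy": 0,"dz": 0,"yaw": 0,"fingers": 0},
    {"dx": 0,"dy": 0,"dz": 0,"yaw": 0,"fingers": 0}
  ]
}}

```text
clock: 24.15
position: [0.6094, 0.2893, 0.1612]
tool_rot: [3.141, 0.0, 1.57]
force: [-0.1, -0.8, 0.0]
grip_width: 0.085
finger_force: 0.0
```

Run:
```python
from h import *
s=readout.observe(); p=np.array([s['position'],s['tool_rot']]);I=grab_frame('wrist');print(p,s['clock'])
np.save('pics/w7.npy',p); T=grab_frame('top')
cv2.imwrite('pics/w7.png',np.hstack([cv2.resize(I[90:270,150:410],(520,360)),cv2.resize(T[140:230,300:370],(280,360),interpolation=cv2.INTER_CUBIC)]))
```

```text
[[0.6094 0.2893 0.1612]
 [3.1415 0.0001 1.5701]] 24.15
```

View pics/w7.png

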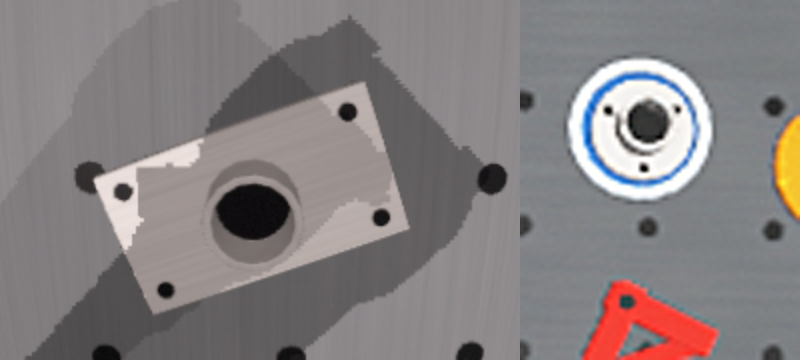

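The round is centred in its nest (640,130 in the crop). The rect plate's holes are at crop (123,191), (348,111), (381,216), (166,289). I'll project those.

Run:
```python
from h import *
p=np.load('pics/w7.npy')
for q in([[123,191],[348,111],[381,216],[166,289]],[[93,178],[366,82],[409,229],[154,314]]):
    P=onplane('wrist',(np.array(q)+.5)/2-.5+[150,90],.008,p)[:,:2];print('rect',P.mean(0),rectfit(P)[1],np.degrees(np.arctan2(*(P[1]-P[0]+P[2]-P[3])[::-1])))
```

```text
rect [0.6097 0.2893] [112.6067  54.0888] 19.85564951803906
rect [0.61   0.2893] [136.1233  76.0001] 19.58362023100588
```

Request:
{"fn": "drive_tool", "kwargs": {
  "targets": [
    {"dx": 0,"dy": 0,"dz": 0.3,"yaw": 0,"fingers": 0},
    {"dx": 0,"dy": 0,"dz": 0.3,"yaw": 0,"fingers": 0},
    {"dx": 0,"dy": 0,"dz": 0.3,"yaw": 0,"fingers": 0},
    {"dx": 0,"dy": 0,"dz": 0.3,"yaw": 0,"fingers": 0},
    {"dx": 0,"dy": 0,"dz": 0.2,"yaw": 0,"fingers": 0},
    {"dx": 0,"dy": 0,"dz": 0.09,"yaw": 0,"fingers": 0},
    {"dx": 0,"dy": 0,"dz": 0,"yaw": 0,"fingers": 0.3},
    {"dx": 0,"dy": 0,"dz": 0,"yaw": 0,"fingers": 0.6},
    {"dx": 0,"dy": 0,"dz": 0,"yaw": 0,"fingers": 1},
    {"dx": 0,"dy": 0,"dz": 0,"yaw": 0,"fingers": 1},
    {"dx": 0,"dy": 0,"dz": 0,"yaw": 0,"fingers": 1},
    {"dx": 0,"dy": 0,"dz": 0,"yaw": 0,"fingers": 1},
    {"dx": 0,"dy": 0,"dz": 0,"yaw": 0,"fingers": 1}
  ],
  "squeeze": 80
}}

```text
clock: 25.55
position: [0.6103, 0.2891, 0.0137]
tool_rot: [3.14, -0.0, 1.569]
force: [-3.8, -2.1, 12.0]
grip_width: 0.0426
finger_force: 79.7
```

Request:
{"fn": "drive_tool", "kwargs": {
  "targets": [
    {"dx": 0,"dy": 0,"dz": -0.2,"yaw": 0,"fingers": 1},
    {"dx": 0,"dy": 0,"dz": -0.3,"yaw": 0,"fingers": 1},
    {"dx": 0,"dy": 0,"dz": -0.4,"yaw": 0,"fingers": 1},
    {"dx": -0.32,"dy": -0.157,"dz": 0,"yaw": 0,"fingers": 1},
    {"dx": -0.32,"dy": -0.157,"dz": 0,"yaw": 0,"fingers": 1},
    {"dx": -0.32,"dy": -0.157,"dz": 0,"yaw": 0,"fingers": 1},
    {"dx": -0.32,"dy": -0.157,"dz": 0,"yaw": 0,"fingers": 1},
    {"dx": -0.32,"dy": -0.157,"dz": 0,"yaw": 0,"fingers": 1},
    {"dx": -0.32,"dy": -0.157,"dz": 0,"yaw": 0,"fingers": 1},
    {"dx": -0.32,"dy": -0.157,"dz": 0,"yaw": 0,"fingers": 1},
    {"dx": -0.32,"dy": -0.157,"dz": 0,"yaw": 0,"fingers": 1},
    {"dx": -0.32,"dy": -0.157,"dz": 0,"yaw": 0,"fingers": 1},
    {"dx": -0.32,"dy": -0.157,"dz": 0,"yaw": 0,"fingers": 1},
    {"dx": -0.32,"dy": -0.157,"dz": 0,"yaw": 0,"fingers": 1},
    {"dx": -0.32,"dy": -0.157,"dz": 0,"yaw": 0,"fingers": 1},
    {"dx": 0,"dy": 0,"dz": 0,"yaw": 0.072,"fingers": 1},
    {"dx": 0,"dy": 0,"dz": 0,"yaw": 0.072,"fingers": 1},
    {"dx": 0,"dy": 0,"dz": 0,"yaw": 0.072,"fingers": 1},
    {"dx": 0,"dy": 0,"dz": 0,"yaw": 0.072,"fingers": 1}
  ]
}}

```text
clock: 27.45
position: [0.4207, -0.0949, 0.1024]
tool_rot: [3.141, -0.0, 1.112]
force: [-0.2, 0.1, -6.0]
grip_width: 0.0422
finger_force: 83.1
```

Request:
{"fn": "drive_tool", "kwargs": {
  "targets": [
    {"dx": 0,"dy": 0,"dz": 0,"yaw": 0,"fingers": 1},
    {"dx": 0,"dy": 0,"dz": 0,"yaw": 0,"fingers": 1}
  ]
}}

```text
clock: 27.65
position: [0.4207, -0.0946, 0.1022]
tool_rot: [3.141, 0.0, 1.121]
force: [0.4, 0.8, -7.1]
grip_width: 0.042
finger_force: 83.1
```

Run:
```python
from h import *
s=readout.observe(); p=np.array([s['position'],s['tool_rot']]);I=grab_frame('wrist');print(p,s['clock'])
np.save('pics/w8.npy',p); cv2.imwrite('pics/w8.png',I)
th=np.radians(173.75);n=np.array([np.sin(th),-np.cos(th)]);a=np.array([np.cos(th),np.sin(th)])
b=cv2.inRange(cv2.cvtColor(I,cv2.COLOR_BGR2HSV),(95,80,40),(125,255,255))
for c in cv2.findContours(cv2.morphologyEx(b,3,np.ones((3,3))),0,1)[0]:
    if cv2.contourArea(c)>1000:
        Q=onplane('wrist',c[:,0],.010,p)[:,:2]; Q1=Q-p[0,:2]
        print(cv2.boundingRect(c),Q.mean(0),'far',np.sort(Q1@n)[-8::3],'along',np.sort(Q1@a)[[0,3,-4,-1]])
```

```text
[[ 0.4207 -0.0946  0.1022]
 [ 3.1409  0.      1.1206]] 27.65
(173, 126, 191, 97) [ 0.4287 -0.0639] far [0.0457 0.0458 0.0458] along [-0.0761 -0.076   0.0704  0.0706]
```

View pics/w8.png

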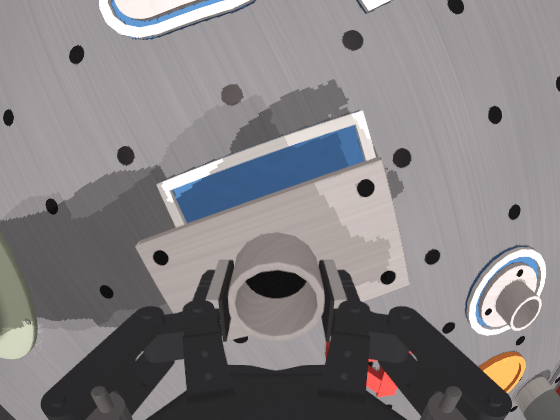

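The rect plate edge (137,243)–(381,160) runs parallel to the nest's far stop (158,184)–(362,112), about 1 mm off. Lowering it.

Request:
{"fn": "drive_tool", "kwargs": {
  "targets": [
    {"dx": 0.01,"dy": 0.01,"dz": 0.25,"yaw": 0,"fingers": 1},
    {"dx": 0,"dy": 0,"dz": 0.2,"yaw": 0,"fingers": 1},
    {"dx": 0,"dy": 0,"dz": 0.15,"yaw": 0,"fingers": 1},
    {"dx": 0,"dy": 0,"dz": 0.1,"yaw": 0,"fingers": 1},
    {"dx": 0,"dy": 0,"dz": 0.05,"yaw": 0,"fingers": 1},
    {"dx": 0,"dy": 0,"dz": 0.03,"yaw": 0,"fingers": 1},
    {"dx": 0,"dy": 0,"dz": 0.02,"yaw": 0,"fingers": 1},
    {"dx": 0,"dy": 0,"dz": 0.02,"yaw": 0,"fingers": 1},
    {"dx": 0,"dy": 0,"dz": 0.015,"yaw": 0,"fingers": 1},
    {"dx": 0,"dy": 0,"dz": 0.01,"yaw": 0,"fingers": 1},
    {"dx": 0,"dy": 0,"dz": 0,"yaw": 0,"fingers": 1}
  ]
}}

```text
clock: 28.8
position: [0.422, -0.0943, 0.0177]
tool_rot: [3.141, 0.0, 1.117]
force: [-2.8, 0.9, 3.9]
grip_width: 0.0421
finger_force: 84.3
```

Contact at the right height. Release, then lift clear.

Request:
{"fn": "drive_tool", "kwargs": {
  "targets": [
    {"dx": 0,"dy": 0,"dz": 0.005,"yaw": 0,"fingers": 1},
    {"dx": 0,"dy": 0,"dz": 0,"yaw": 0,"fingers": 1},
    {"dx": 0,"dy": 0,"dz": 0,"yaw": 0,"fingers": 0.4},
    {"dx": 0,"dy": 0,"dz": 0,"yaw": 0,"fingers": 0.2},
    {"dx": 0,"dy": 0,"dz": 0,"yaw": 0,"fingers": 0},
    {"dx": 0,"dy": 0,"dz": 0,"yaw": 0,"fingers": 0},
    {"dx": 0,"dy": 0,"dz": 0,"yaw": 0,"fingers": 0},
    {"dx": 0,"dy": 0,"dz": -0.1,"yaw": 0,"fingers": 0},
    {"dx": 0,"dy": 0,"dz": -0.25,"yaw": 0,"fingers": 0},
    {"dx": 0,"dy": 0,"dz": -0.4,"yaw": 0,"fingers": 0},
    {"dx": 0,"dy": 0,"dz": -0.4,"yaw": 0,"fingers": 0},
    {"dx": 0,"dy": 0,"dz": -0.4,"yaw": 0,"fingers": 0},
    {"dx": 0,"dy": 0,"dz": -0.4,"yaw": 0,"fingers": 0},
    {"dx": 0,"dy": 0,"dz": -0.4,"yaw": 0,"fingers": 0},
    {"dx": 0,"dy": 0,"dz": 0,"yaw": 0,"fingers": 0},
    {"dx": 0,"dy": 0,"dz": 0,"yaw": 0,"fingers": 0}
  ]
}}

```text
clock: 30.4
position: [0.4219, -0.0943, 0.2529]
tool_rot: [3.14, -0.0, 1.117]
force: [-0.5, -0.8, -1.0]
grip_width: 0.0857
finger_force: 0.0
```

Run:
```python
from h import *
I=grab_frame('wrist');S=grab_frame('side')[100:350,80:360]
cv2.imwrite('pics/w9.png',np.hstack([cv2.resize(I,(400,300)),cv2.resize(S,(400,300))]))
```

```text
(no output)
```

View pics/w9.png

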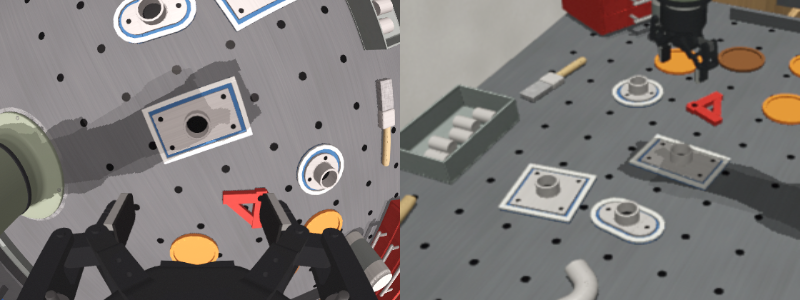

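All four flanges lie in their nests with a blue margin all round: in the side panel, rect at (682,155), square (547,185), oval (628,215) and round (638,88). The tube and magnet have not moved, and the gripper is clear.

```bash
python3 -c "
from workcell import workorder
print(workorder.job_done())"
```

```text
the job is handed in; nothing more can be done
None
```

All four flanges are lowered into their matching nests, with the tube and magnet untouched, and the job was handed in at about 30.5 s; the hand-in call returned no verdict.

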